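Find the full pan by its weight and secure it on the holding stand

ROBOT

A 6-joint arm with a two-finger parallel gripper is mounted at the origin on the work surface. World frame = base frame: x ahead of the robot, y to its left, z up, the work surface at z = 0. Lengths are in mm, angles in rad, forces in N, time in s.
With the tool pointing down it reaches from about 300 to 775 mm from the base axis. Payload 14.6 kg.
Tool frame: the origin (TCP) lies at the very end of the fingers, on their centre line; the grasp point (between the pads) lies manip.grip_depth behind it (manip.grip_depth is the distance from the TCP to the grasp point, in mm); x points along the fingers, z is the direction in which the jaws open and shut, and the axes are right-handed (so a half turn about x gives the same grasp; the last joint's range is limited). The gripper opens to 94 mm and grips with 3 to 60 N. Pads are 16 mm wide; open, the fingers measure 119 mm over their backs; the gripper's body (75 mm by 177 mm) begins 78 mm behind the grasp point.
Start: joints at [1.235, 0.3, 1.521, -0, 1.321, -0.067], TCP at [146.064, 530.24, 205.446] pointing down, gripper open.
Joint ranges: [-3.03, 3.03], [-0.79, 2.21], [0.23, 2.52], [-1.04, 4.18], [0, 3.07], [-2.55, 2.55]. Speed limits (rad/s): [2.22, 2.22, 2.57, 3.14, 3.14, 3.14].

INTERFACE

Orientations are given as [roll, pitch, yaw] about the fixed x, y, z axes, in that order (R = Rz(yaw) Ry(pitch) Rx(roll)).
In Python, from cell import manip gives the robot as it stands.
- The arm moves only by the tool step_arm, never from a script. Its argument "commands" is one flat list of numbers, 7 for each row, row after row: the shift along the tool's x, y, z in m, then the turn, a rotation vector about the tool's x, y, z in degrees, then the finger opening in m, from 0 to 0.094. A call has 1 to 5 rows; each row shifts and turns the commanded pose from where the row before left it, along the tool's axes as they then stand; what a row does not reach is not made up. A row lasts 1/8 s, in which the tool goes at most 62.5 mm and 10.7 degrees, less where a joint would pass 70% of its speed; a pose out of reach is approached as far as the arm can. A call with a gripper value outside its range is refused whole. The fingers move at their own pace and stop on an object; "squeeze" is the grip in N (left out, the last holds). Time passes only in rows, so rows that do not move let the fingers close. It gives the time, the measured TCP pose, the force and the opening at its end, in the units of the state.
- manip.read_state(): the state, without advancing time (a new reading comes with each control period).
- manip.camera(name): name is "side" or "top"; returns the picture (384x512x3 uint8, red, green, blue); there is no depth.
- manip.camera_model(name): a dict with "intrinsics" (3x3 intrinsics, pixels), "origin" and "orientation" of the camera in the world. Camera axes: x right, y up, looking along -z (the intrinsics and any distortion apply to the point x, -y, -z); pixel columns grow to the right and rows downward; lengths in mm; the calibration is good to about 2 mm. A picture is of the moment at which its call begins. camera_model takes no time and is no camera call.
- manip.sign_off(): hands the job in, once; it reports no verdict.
Trained networks look in the newest picture that a camera, given by its name, has taken for a name from the list of things; names that differ only in an ending like _2 or _b are one class to them, and where a whole thing is asked for, a point or a joint stands for the part that bears it (a point fixed in the world has none). Each returns a list of dicts, best first, with "score" (0 to 1); they miss things now and then, are a little off and sometimes report something else, mostly with a low value. They report only what shows in the picture. A call takes as long as a camera call. They do not tell look-alikes from the thing itself.
- manip.find_in(thing, camera): "centre" ([row, column] in pixels, amid what is visible of it).
- manip.outline_of(thing, camera): "pixels" (384x512 bool, what is visible of it) and "centre" ([row, column] in pixels, amid what is visible of it).
The state is a dict: "clock": time; "joints": joint angles; "qd": joint speeds; "effort": joint torques, N m; "eef_pos": TCP position; "eef_rot": TCP orientation; "wrist_force": force on the tool from outside, world axes, zero at the start; "moment": the same for the moment, N m; "finger_gap": finger opening in mm.
Only numpy, scipy, OpenCV 4.12 (cv2) and the standard library are available. Lean on these libraries where they do the work, as an engineer would, in place of code of your own. Each camera call takes 0.05 s, during which the arm holds its last target. There are 200 camera calls.

TASK

Three closed pans that look alike sit in the slanted rail; only one still has a block of stock in it. Find it by hefting the pans, lift the full one out by the fin on its lid and set it down gently and level on the deck of the holding stand, midway across it, its long side running from the fence to the back stop, then push the sliding fence up until the pan is fully home, held between the back stop and the fence. Leave the empty pans seated in their own pockets and everything else where it stands.

Things in the scene. Friction and masses are not known exactly. Their poses are not given: they have to be found in the camera images.
- pan_1: closed metal pan, box 140 (own x) x 84 (y) x 71 mm high; on its clipped lid a black fin to hold it by, 12 mm thick (x), 64 long (y), from 71 to 105 mm above the underside. Origin: centre of underside; z up through the fin. Starts in the pocket at the rail's -y end, tilted with it, x up the slope, fin level. Empty it weighs 0.38 kg in all, full 0.8 to 0.9; the filling is solid
- pan_2: closed metal pan, box 140 (own x) x 84 (y) x 71 mm high; on its clipped lid a black fin to hold it by, 12 mm thick (x), 64 long (y), from 71 to 105 mm above the underside. Origin: centre of underside; z up through the fin. Starts in the pocket in the rail's middle, tilted with it, x up the slope, fin level. Empty it weighs 0.38 kg in all, full 0.8 to 0.9; the filling is solid
- pan_3: closed metal pan, box 140 (own x) x 84 (y) x 71 mm high; on its clipped lid a black fin to hold it by, 12 mm thick (x), 64 long (y), from 71 to 105 mm above the underside. Origin: centre of underside; z up through the fin. Starts in the pocket at the rail's +y end, tilted with it, x up the slope, fin level. Empty it weighs 0.38 kg in all, full 0.8 to 0.9; the filling is solid
- rail: fixed rail, 326 mm long (own y); its top slopes 30 degrees, rising along own +x, so its normal leans 30 degrees towards -x, to the robot. Three open pockets 104 mm apart along y, each 146 mm up the slope x 90 mm, 34 deep, walls 10 to 14; a pan lies near the lower wall, about 5 mm to spare above it, 3 each side. Origin on the table under the middle pocket's floor centre (68 mm up)
- stand: fixed dark steel holding stand, base 300 mm (own x) by 160 mm (own y), 20 mm high; origin: centre of the underside. From -x to +x: sliding fence, open deck, back stop (130 mm wide, 85 mm high over the table)
- deck: fixed steel plate on the stand, 250 mm (x) by 130 mm (y), 10 mm thick: the surface the pan must stand on, 30 mm above the table. Origin: centre of its underside
- stop_face (a point): the foot of the back stop's face, mid width, at the height of the deck's upper surface; the stand's axes (x points away from the deck into the stop). A pan fully home has its origin 70 mm before this point along x
- fence (a joint): how far (m) the fence has slid towards the back stop: 0 to 0.09, stiff to about 1.5 N and stays where it is left; its face is 0.210 minus this value from the stop's face, so 0.070 with a 140 mm pan clamped home. It is free to be pushed from its -x side
- fence_face (a point): middle of the fence's face towards the pan, 30 mm above the deck. The fence is an upright plate 12 mm thick (behind this face, to -x), 110 mm wide (y), its top 60 mm above the deck; it has the stand's axes
- sauce: bystander: glass jar, 56 mm across, 120 mm high; origin at its underside. Leave it alone
- oil: bystander: green bottle, 60 mm across, 150 mm high; origin at its underside. Leave it alone
- spatula: bystander: spatula lying on the table; origin at its underside. Leave it alone
- bowl: bystander: white bowl, 100 mm across, 45 mm high; origin at its underside. Leave it alone
- pot: bystander: steel pot, 110 mm across, 80 mm high; origin at its underside. Leave it alone
- mill: bystander: wooden pepper mill, 50 mm across, 130 mm high; origin at its underside. Leave it alone
Things that resemble listed ones, but are neither listed nor needed, are in the scene too. Leave any brown look-alike of the pan_1 alone.

How it is judged:
By the outcome, as a careful person would: the job done as asked, in the order asked, and still so for the second after the job is handed in, with the robot touching nothing.
It also fails if it takes over 72 s, if anything falls off the work surface, if the arm or the gripper's body presses on something with over 40 N, if the wrist force passes 120 N, or if a joint passes its speed limit or range.

## Working session

There is one attempt and no reset: what is moved stays moved. The work goes in short steps, Python scripts to look and compute and a tool call to move; the robot and the scene stay as the last step left them, time stands still between calls to the robot, and variables do not carry over. Pictures are saved under pics/ and viewed, about 8 in all and at most 12, crops included, and the job is handed in when it is done.

Besides the shell and the picture viewer there is one more tool, called after "Emit:" by a JSON object that holds its "op" and its "data". step_arm: Moves the arm, as the interface text tells. Its arguments: {"type":"object","properties":{"commands":{"type":"array"},"squeeze":{"type":"number"}},"required":["commands"]}

```bash
mkdir -p pics; ls
python3 - <<'E'
from cell import manip
import cv2,numpy as np
s=manip.read_state();print({k:np.round(v,3) for k,v in s.items()},manip.grip_depth)
ims=[]
for c in("side","top"):
    im=manip.camera(c);ims.append(im);m=manip.camera_model(c);print(c,m)
    cv2.imwrite(f"pics/{c}0.png",im[:,:,::-1])
    for t in("pan_1","rail","stand","deck","fence","fence_face"):
        print(c,t,[(np.round(d["centre"],1).tolist(),round(d["score"],2)) for d in manip.find_in(t,c)])
E
```

```text
pics
{'clock': np.float64(0.0), 'joints': array([ 1.235,  0.3  ,  1.522, -0.   ,  1.321, -0.067]), 'qd': array([ 0.002, -0.001, -0.   ,  0.003, -0.001,  0.   ]), 'effort': array([ 1.0000e-03, -5.3179e+01, -3.5276e+01,  7.1000e-02,  2.4000e-02,
       -0.0000e+00]), 'eef_pos': array([145.984, 530.007, 204.895]), 'eef_rot': array([ 3.1  ,  1.57 , -1.881]), 'wrist_force': array([-0.623, -0.148,  0.09 ]), 'moment': array([0.017, 0.031, 0.014]), 'finger_gap': np.float64(93.61)} 18.8
side {'intrinsics': array([[378.12644201,   0.        , 250.57482371],
       [  0.        , 378.12644201, 198.61302881],
       [  0.        ,   0.        ,   1.        ]]), 'origin': array([-194.41379157, -887.43444386,  670.94053795]), 'orientation': array([ 1.0625467 , -0.02119085, -0.69041143])}
side pan_1 [([149.4, 199.3], 0.79), ([168.0, 230.8], 0.76), ([160.1, 211.1], 0.76), ([248.4, 218.3], 0.6)]
side rail [([181.0, 239.5], 0.69)]
side stand [([227.3, 293.5], 0.63)]
side deck [([224.8, 303.9], 0.76)]
side fence []
side fence_face [([225.7, 280.3], 0.81), ([227.5, 293.0], 0.72), ([148.0, 198.6], 0.32)]
top {'intrinsics': array([[403.365743  ,   0.        , 263.31477764],
       [  0.        , 403.365743  , 190.09057845],
       [  0.        ,   0.        ,   1.        ]]), 'origin': array([ 263.73944063,  -64.13873158, 1289.24929895]), 'orientation': array([ 0.19268384, -0.0095391 , -1.59829235])}
top pan_1 [([178.0, 176.1], 0.97), ([258.5, 303.5], 0.94), ([178.2, 208.1], 0.81), ([251.3, 191.3], 0.62), ([176.5, 134.9], 0.61), ([157.1, 390.2], 0.34)]
top rail []
top stand [([191.0, 308.8], 0.91)]
top deck [([168.6, 308.2], 0.91), ([176.5, 175.4], 0.26)]
top fence [([199.7, 312.8], 0.84), ([247.4, 141.5], 0.57)]
top fence_face [([199.3, 307.0], 0.56)]
```

View pics/side0.png

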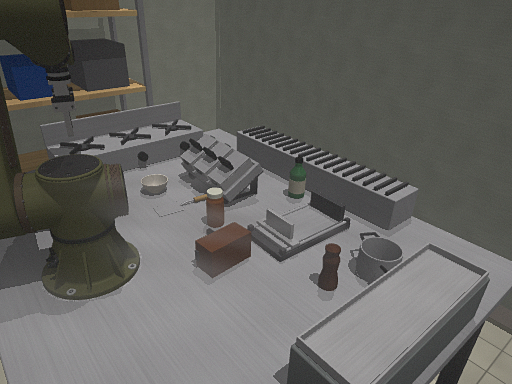

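View pics/top0.png

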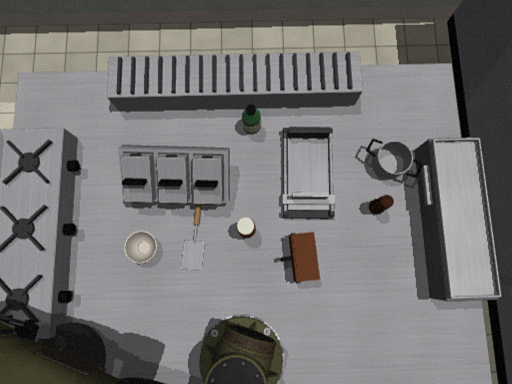

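The side view shows the rail with three pans (fins at about (145,185), (152,197), (164,224)), the stand at about (227,293), and a brown look-alike at (248,222). The top view shows the fins at about (182,134), (183,170), (184,206) and the stand at (172,308), with its fence at (199,308) and the back stop at (131,308). I'll enlarge both for point picking.

```bash
cat > h.py <<'E'
import numpy as np,cv2
from scipy.spatial.transform import Rotation as R
from cell import manip
M={c:manip.camera_model(c) for c in("side","top")}
def ray(c,rc):
    m=M[c];K=m["intrinsics"];d=np.linalg.inv(K)@[rc[1],rc[0],1];d=d*[1,-1,-1]
    return np.array(m["origin"]),R.from_euler("xyz",m["orientation"]).apply(d/np.linalg.norm(d))
def onz(c,rc,z):
    o,d=ray(c,rc);return o+d*(z-o[2])/d[2]
def tri(a,b):
    o1,d1=ray("top",a);o2,d2=ray("side",b)
    t=np.linalg.lstsq(np.c_[d1,-d2],o2-o1,rcond=None)[0]
    p,q=o1+t[0]*d1,o2+t[1]*d2;return (p+q)/2,np.linalg.norm(p-q)
def proj(c,p):
    m=M[c];v=R.from_euler("xyz",m["orientation"]).inv().apply(np.atleast_2d(p)-m["origin"])*[1,-1,-1]
    u=v@np.array(m["intrinsics"]).T;return (u[:,:2]/u[:,2:])[:,::-1]
def crop(im,r0,r1,c0,c1,s): return cv2.resize(im[r0:r1,c0:c1],None,fx=s,fy=s,interpolation=cv2.INTER_CUBIC)
E
python3 - <<'E'
from h import *
t=cv2.imread("pics/top0.png");s=cv2.imread("pics/side0.png")
a=crop(t,115,225,110,350,3.3333);b=crop(s,130,190,170,270,4);c=crop(s,190,255,240,360,3.3333)
o=np.zeros((600,800,3),np.uint8);o[:a.shape[0],:a.shape[1]]=a[:600,:800]
y=a.shape[0];h=min(600-y,b.shape[0]);o[y:y+h,:400]=b[:h,:400];h=min(600-y,c.shape[0]);o[y:y+h,400:800]=c[:h,:400]
cv2.imwrite("pics/c1.png",cv2.convertScaleAbs(o,alpha=1.5));print(y)
E
```

```text
367
```

View pics/c1.png

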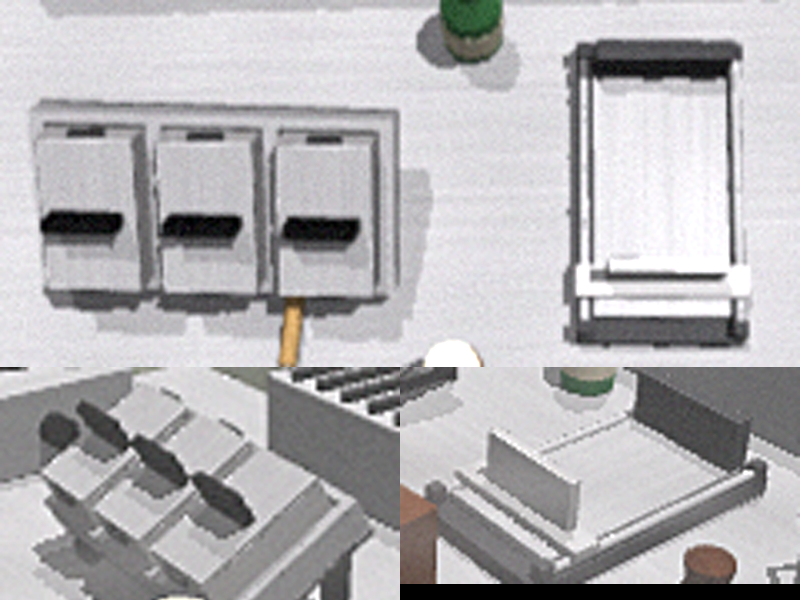

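Run:
```python
from h import *
T=lambda u,v:(115+v/3.33333-.35,110+u/3.33333-.35)
B=lambda u,v:(130+(v-367)/4-.37,170+u/4-.37)
C=lambda u,v:(190+(v-367)/3.33333-.35,240+(u-400)/3.33333-.35)
for n,a,b in(("p1",(321,229),(222,499)),("p2",(202,226),(159,460)),("p3",(82,223),(102,425))):
    p,e=tri(T(*a),B(*b));print(n,p.round(1),e.round(1))
print("rail top-far corners R/L",*[tri(T(*a),B(*b)) for a,b in(((398,112),(368,510)),)])
for n,a,b in(("stop top -y",(742,44),(748,420)),("stop top +y",(577,46),(637,372)),("fence top -y",(727,270),(577,487)),("fence top +y",(608,268),(490,434)),
  ("fence foot -y",(0,0),(577,528))):
    if a[0]: p,e=tri(T(*a),C(*b));print(n,p.round(1),e.round(1))
# known planes
print("stop top z85",*[onz("top",T(*a),85).round(1) for a in((742,44),(577,46))],*[onz("side",C(*a),85).round(1) for a in((748,420),(637,372))])
print("fence top z90 +x edge",*[onz("top",T(*a),90).round(1) for a in((727,258),(608,256))], "-x edge",*[onz("top",T(*a),90).round(1) for a in((727,273),(608,272))],*[onz("side",C(*a),90).round(1) for a in((577,487),(490,434))])
print("base corners z20",*[onz("top",T(*a),20).round(1) for a in((745,338),(570,338))],*[onz("side",C(*a),20).round(1) for a in((540,570),(432,490),(765,470))])
for t,c in(("stand","top"),("deck","top")):
    d=manip.outline_of(t,c)[0];q=cv2.minAreaRect(np.argwhere(d["pixels"]).astype(np.float32));print(t,q,onz(c,q[0],25).round(1))
    print([onz(c,p,20).round(1).tolist() for p in cv2.boxPoints(q)])
for d in manip.find_in("oil","top")[:1]+manip.find_in("sauce","top")[:1]: print(onz("top",d["centre"],100))
```

```text
p1 [510.4  84.9 143.6] 1.4
p2 [515.4 188.1 144.5] 1.8
p3 [520.5 291.9 145. ] 2.0
rail top-far corners R/L (array([619.48787938,  17.88699296, 127.99305387]), np.float64(1.2727121760027627))
stop top -y [ 687.4 -300.5   89. ] 7.8
stop top +y [ 698.4 -149.2   70.8] 0.8
fence top -y [ 477.4 -278.4   85.7] 3.5
fence top +y [ 479.9 -168.3   85.6] 1.7
stop top z85 [ 691.9 -304.1   85. ] [ 693.7 -148.4   85. ] [ 688.6 -295.4   85. ] [ 676.8 -166.5   85. ]
fence top z90 +x edge [ 486.3 -277.1   90. ] [ 490.9 -168.9   90. ] -x edge [ 472.4 -276.3   90. ] [ 476.1 -168.3   90. ] [ 474.2 -283.5   90. ] [ 474.  -173.4   90. ]
base corners z20 [ 421.4 -302.2   20. ] [ 425.8 -135.6   20. ] [ 437.5 -283.1   20. ] [ 443.1 -130.8   20. ] [ 721.5 -301.6   20. ]
stand ((172.65933227539062, 307.96728515625), (93.82573699951172, 52.082061767578125), 1.3971810340881348) [ 563.5 -228.5   25. ]
[[724.4, -319.6, 20.0], [724.2, -146.8, 20.0], [412.4, -142.8, 20.0], [412.1, -307.9, 20.0]]
deck ((174.0, 307.5), (41.0, 72.0), 90.0) [ 559.1 -226.8   25. ]
[[683.6, -165.8, 20.0], [444.6, -156.5, 20.0], [441.2, -286.9, 20.0], [680.3, -300.9, 20.0]]
[715.98934558 -48.71025892 100.        ]
[384.29103835 -17.39324902 100.        ]
```

```bash
cat >> h.py <<'E'
def cur():
    s=manip.read_state();return np.array(s["eef_pos"]),R.from_euler("xyz",s["eef_rot"]),s
def tool(a,yaw,flip=1):
    """tool x = down leaned a deg towards +x(yaw), tool z = up-slope dir * flip"""
    a=np.radians(a);x=[np.sin(a),0,-np.cos(a)];z=np.array([np.cos(a),0,np.sin(a)])*flip
    return R.from_euler("z",yaw,degrees=True)*R.from_matrix(np.c_[x,np.cross(z,x),z])
def rows(p1,R1,n,p0=None,R0=None):
    p,r,_=cur();p=p if p0 is None else np.array(p0);r=r if R0 is None else R0
    rv=(r.inv()*R1).as_rotvec(degrees=True)/n;d=(np.array(p1)-p)/n
    print("TURN tot",(rv*n).round(1),"shift mm tot",(d*n).round())
    for i in range(n):
        print(np.r_[(r.inv().apply(d)/1000).round(4),rv.round(2)].tolist());r=r*R.from_rotvec(rv,degrees=True)
yr=-2.8;n=R.from_euler("z",yr,degrees=True).apply([-.5,0,.8660254])
fin={1:np.array([510.4,84.9,143.6]),2:np.array([515.4,188.1,144.5]),3:np.array([520.5,291.9,145.])}
E
python3 - <<'E'
from h import *
p,r,s=cur();print(p,r.as_matrix().round(3))
for f in(1,-1):
    print(f);rows(fin[3]+n*60-n*14,tool(30,yr,f),7)
E
```

```text
[146.06467728 530.26062188 205.46576249] [[ 0.    -0.964  0.266]
 [ 0.     0.266  0.964]
 [-1.     0.     0.   ]]
1
TURN tot [ 75.5 -25.3 -20.2] shift mm tot [ 351. -237.  -21.]
[0.0029, -0.0574, -0.0193, 10.79, -3.61, -2.89]
[0.005, -0.0598, -0.0085, 10.79, -3.61, -2.89]
[0.0079, -0.0601, 0.0024, 10.79, -3.61, -2.89]
[0.0114, -0.0581, 0.013, 10.79, -3.61, -2.89]
[0.0153, -0.0541, 0.0227, 10.79, -3.61, -2.89]
[0.0196, -0.0481, 0.0313, 10.79, -3.61, -2.89]
[0.0241, -0.0404, 0.0383, 10.79, -3.61, -2.89]
-1
TURN tot [-100.    21.5  -26.8] shift mm tot [ 351. -237.  -21.]
[0.0029, -0.0574, -0.0193, -14.28, 3.07, -3.83]
[0.008, -0.0505, -0.0326, -14.28, 3.07, -3.83]
[0.0131, -0.0403, -0.0434, -14.28, 3.07, -3.83]
[0.0179, -0.0274, -0.0511, -14.28, 3.07, -3.83]
[0.0221, -0.0128, -0.055, -14.28, 3.07, -3.83]
[0.0254, 0.0026, -0.055, -14.28, 3.07, -3.83]
[0.0276, 0.0177, -0.051, -14.28, 3.07, -3.83]
```

Run:
```python
from h import *
rows(fin[3]+n*46,tool(30,yr,1),9)
```

```text
TURN tot [ 75.5 -25.3 -20.2] shift mm tot [ 351. -237.  -21.]
[0.0023, -0.0446, -0.015, 8.39, -2.81, -2.25]
[0.0035, -0.0463, -0.0085, 8.39, -2.81, -2.25]
[0.0051, -0.0469, -0.0019, 8.39, -2.81, -2.25]
[0.007, -0.0464, 0.0047, 8.39, -2.81, -2.25]
[0.0092, -0.045, 0.011, 8.39, -2.81, -2.25]
[0.0116, -0.0425, 0.0169, 8.39, -2.81, -2.25]
[0.0141, -0.0391, 0.0222, 8.39, -2.81, -2.25]
[0.0168, -0.0349, 0.0269, 8.39, -2.81, -2.25]
[0.0195, -0.03, 0.0308, 8.39, -2.81, -2.25]
```

Emit:
{"op": "step_arm", "data": {"commands": [0.002, -0.045, -0.015, 8.4, -2.8, -2.25, 0.06, 0.003, -0.046, -0.009, 8.4, -2.8, -2.25, 0.06, 0.005, -0.047, -0.002, 8.4, -2.8, -2.25, 0.06, 0.006, -0.046, 0.005, 8.4, -2.8, -2.25, 0.06, 0.008, -0.045, 0.011, 8.4, -2.8, -2.25, 0.06], "squeeze": 40}}

```text
clock: 1.52
eef_pos: [341.9, 397.2, 197.2]
eef_rot: [-0.304, 1.262, 0.254]
wrist_force: [0.4, 0.6, 0.6]
finger_gap: 60.4
```

Emit:
{"op": "step_arm", "data": {"commands": [0.01, -0.042, 0.017, 8.4, -2.8, -2.25, 0.06, 0.013, -0.039, 0.022, 8.4, -2.8, -2.25, 0.06, 0.015, -0.035, 0.027, 8.4, -2.8, -2.25, 0.06, 0.018, -0.03, 0.031, 8.4, -2.8, -2.25, 0.06, 0, 0, 0, 0, 0, 0, 0.06]}}

```text
clock: 2.15
eef_pos: [495.5, 291.3, 192.8]
eef_rot: [-0.001, 1.048, -0.055]
wrist_force: [-0.2, 0.3, -0.5]
finger_gap: 60.0
```

Run:
```python
from h import *
p,r,s=cur();print(p.round(1),s["joints"].round(2),s["wrist_force"],s["finger_gap"])
rows(fin[3]-n*13,tool(30,yr,1),3)
t=manip.camera("top");S=manip.camera("side")
a=crop(t,150,220,110,240,3);b=crop(S,110,200,140,270,5)
o=np.zeros((600,800,3),np.uint8);h=min(a.shape[0],210);o[:h,:a.shape[1]]=a[:h];h=min(390,b.shape[0]);o[210:210+h,:650]=b[:h]
cv2.imwrite("pics/a1.png",cv2.convertScaleAbs(o[:,:,::-1],alpha=1.5))
```

```text
[495.5 291.3 192.8] [ 0.61  0.17  1.8  -0.45  0.8   0.92] [-0.17812792  0.33012947 -0.52685093] 59.978935659913894
TURN tot [-0.2 -0.   0.2] shift mm tot [ 31.   0. -59.]
[0.0223, 0.0007, -0.0008, -0.08, -0.02, 0.06]
[0.0223, 0.0007, -0.0008, -0.08, -0.02, 0.06]
[0.0223, 0.0006, -0.0008, -0.08, -0.02, 0.06]
```

View pics/a1.png

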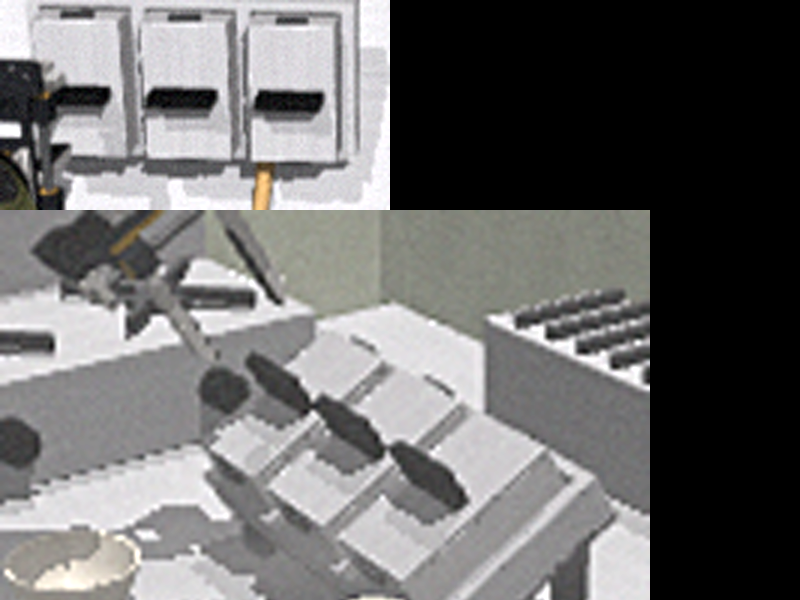

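The fingers straddle pan_3's fin, with tips near (215,355) and (275,300) in the crop and the fin at (280,382). I'll descend, close and heft.

Emit:
{"op": "step_arm", "data": {"commands": [0.022, 0, 0, 0, 0, 0, 0.06, 0.022, 0, 0, 0, 0, 0, 0.06, 0.022, 0, 0, 0, 0, 0, 0.06, 0, 0, 0, 0, 0, 0, 0.0, 0, 0, 0, 0, 0, 0, 0.0]}}

```text
clock: 2.88
eef_pos: [527.0, 291.7, 137.0]
eef_rot: [0.0, 1.047, -0.049]
wrist_force: [0.4, 0.4, 0.7]
finger_gap: 43.6
```

Emit:
{"op": "step_arm", "data": {"commands": [0, 0, 0, 0, 0, 0, 0, 0, 0, 0, 0, 0, 0, 0]}}

```text
clock: 3.12
eef_pos: [527.3, 291.3, 136.8]
eef_rot: [0.0, 1.047, -0.05]
wrist_force: [0.2, 0.4, -0.1]
finger_gap: 23.6
```

Emit:
{"op": "step_arm", "data": {"commands": [0, 0, 0, 0, 0, 0, 0, 0, 0, 0, 0, 0, 0, 0, 0, 0, 0, 0, 0, 0, 0]}}

```text
clock: 3.5
eef_pos: [527.0, 291.0, 135.9]
eef_rot: [-0.001, 1.049, -0.052]
wrist_force: [-5.9, -0.4, 1.5]
finger_gap: 11.8
```

Emit:
{"op": "step_arm", "data": {"commands": [-0.005, 0, 0, 0, 0, 0, 0, -0.005, 0, 0, 0, 0, 0, 0, -0.005, 0, 0, 0, 0, 0, 0, 0, 0, 0, 0, 0, 0, 0, 0, 0, 0, 0, 0, 0, 0]}}

```text
clock: 4.12
eef_pos: [519.9, 291.4, 149.0]
eef_rot: [-0.001, 1.048, -0.051]
wrist_force: [-0.3, 0.1, -3.9]
finger_gap: 11.6
```

Emit:
{"op": "step_arm", "data": {"commands": [0, 0, 0, 0, 0, 0, 0]}}

```text
clock: 4.25
eef_pos: [519.9, 291.3, 148.9]
eef_rot: [-0.001, 1.048, -0.052]
wrist_force: [-0.3, -1.1, -3.5]
finger_gap: 11.9
```

Pan_3 weighs about 3.7 N, so it's empty. I'll lower it, release, and go to pan_2.

Emit:
{"op": "step_arm", "data": {"commands": [0.005, 0, 0, 0, 0, 0, 0, 0.005, 0, 0, 0, 0, 0, 0, 0.005, 0, 0, 0, 0, 0, 0, 0, 0, 0, 0, 0, 0, 0, 0, 0, 0, 0, 0, 0, 0.045]}}

```text
clock: 4.88
eef_pos: [527.8, 291.2, 136.4]
eef_rot: [0.0, 1.047, -0.05]
wrist_force: [-0.2, 0.2, 0.6]
finger_gap: 18.7
```

Emit:
{"op": "step_arm", "data": {"commands": [0, 0, 0, 0, 0, 0, 0.045, 0, 0, 0, 0, 0, 0, 0.045, -0.023, 0, 0, 0, 0, 0, 0.045, -0.023, 0, 0, 0, 0, 0, 0.045, 0, -0.052, 0, 0, 0, 0, 0.045]}}

```text
clock: 5.5
eef_pos: [502.0, 241.9, 177.7]
eef_rot: [0.003, 1.045, -0.044]
wrist_force: [0.8, -0.6, -0.4]
finger_gap: 44.7
```

Emit:
{"op": "step_arm", "data": {"commands": [0, -0.052, -0.001, 0, 0, 0, 0.045, 0, 0, 0, 0, 0, 0, 0.045, 0.023, 0, 0, 0, 0, 0, 0.045, 0.023, 0, 0, 0, 0, 0, 0.045, 0, 0, 0, 0, 0, 0, 0]}}

```text
clock: 6.12
eef_pos: [521.1, 187.5, 134.4]
eef_rot: [-0.003, 1.05, -0.053]
wrist_force: [-0.3, 1.1, 0.2]
finger_gap: 38.4
```

Emit:
{"op": "step_arm", "data": {"commands": [0, 0, 0, 0, 0, 0, 0, 0, 0, 0, 0, 0, 0, 0, 0, 0, 0, 0, 0, 0, 0, 0, 0, 0, 0, 0, 0, 0]}}

```text
clock: 6.62
eef_pos: [521.0, 187.4, 136.2]
eef_rot: [0.0, 1.048, -0.05]
wrist_force: [-7.0, 0.3, 4.4]
finger_gap: 11.6
```

Emit:
{"op": "step_arm", "data": {"commands": [-0.005, 0, 0, 0, 0, 0, 0, -0.005, 0, 0, 0, 0, 0, 0, -0.005, 0, 0, 0, 0, 0, 0, 0, 0, 0, 0, 0, 0, 0, 0, 0, 0, 0, 0, 0, 0]}}

```text
clock: 7.25
eef_pos: [513.7, 187.6, 148.6]
eef_rot: [-0.001, 1.048, -0.051]
wrist_force: [2.4, -0.2, -5.3]
finger_gap: 11.9
```

Emit:
{"op": "step_arm", "data": {"commands": [0, 0, 0, 0, 0, 0, 0]}}

```text
clock: 7.38
eef_pos: [513.7, 187.5, 148.5]
eef_rot: [-0.001, 1.048, -0.051]
wrist_force: [0.5, -0.1, -7.0]
finger_gap: 11.7
```

Emit:
{"op": "step_arm", "data": {"commands": [-0.005, 0, 0, 0, 0, 0, 0, -0.005, 0, 0, 0, 0, 0, 0, 0, 0, 0, 0, 0, 0, 0, 0, 0, 0, 0, 0, 0, 0]}}

```text
clock: 7.88
eef_pos: [508.7, 187.8, 157.3]
eef_rot: [-0.001, 1.048, -0.051]
wrist_force: [-0.0, 0.1, -7.7]
finger_gap: 11.8
```

Emit:
{"op": "step_arm", "data": {"commands": [0, 0, 0, 0, 0, 0, 0]}}

```text
clock: 8.0
eef_pos: [508.8, 187.8, 157.2]
eef_rot: [-0.001, 1.048, -0.051]
wrist_force: [0.0, 0.2, -7.9]
finger_gap: 11.6
```

Emit:
{"op": "step_arm", "data": {"commands": [0, 0, 0, 0, 0, 0, 0]}}

```text
clock: 8.12
eef_pos: [508.8, 187.8, 157.2]
eef_rot: [-0.001, 1.048, -0.051]
wrist_force: [0.2, -0.2, -7.5]
finger_gap: 11.7
```

Pan_2 weighs about 7.7 N, so it's the full one. Before carrying it, I'll pin down the stand's pose with a model overlay.

```bash
cat >> h.py <<'E'
def model(X,Y,yaw,f=0):
    r=R.from_euler("z",yaw,degrees=True);w=lambda q:r.apply(q)+[X,Y,0]
    q=lambda x,hy,z:[[x,-hy,z],[x,hy,z]]
    segs=[q(0,65,85),q(0,65,30),[[0,-65,30],[0,-65,85]],[[0,65,30],[0,65,85]],q(-210+f,55,90),q(-222+f,55,90),q(-222+f,55,32),
      [[-222+f,-55,32],[-222+f,-55,90]],[[-222+f,55,32],[-222+f,55,90]]]
    return [w(s) for s in segs]
def overlay(ims,X,Y,yaw,f=0,box={"top":(118,224,275,342,5.5),"side":(188,258,240,358,3.6)}):
    out=[]
    for c in("top","side"):
        r0,r1,c0,c1,s=box[c];a=cv2.convertScaleAbs(crop(ims[c],r0,r1,c0,c1,s),alpha=1.3)
        for g in model(X,Y,yaw,f):
            p=(proj(c,g)-[r0,c0]+.5)*s;cv2.line(a,*[tuple(int(v) for v in e[::-1]) for e in p],(0,0,255),1)
        out.append(a)
    o=np.zeros((600,800,3),np.uint8);o[:out[0].shape[0],:out[0].shape[1]]=out[0];h,w=out[1].shape[:2];o[:h,800-w:]=out[1];return o
E
python3 - <<'E'
from h import *
p,r,s=cur();print(s["moment"],s["wrist_force"])
ims={c:np.mean([manip.camera(c)[:,:,::-1].astype(float) for _ in range(3)],0).astype(np.uint8) for c in("top","side")}
np.savez("stand.npz",**ims)
cv2.imwrite("pics/o1.png",overlay(ims,697,-226,-1))
E
```

```text
[ 0.07856463  1.02450405 -0.00524414] [ 0.22305918 -0.22910249 -7.47126129]
```

View pics/o1.png

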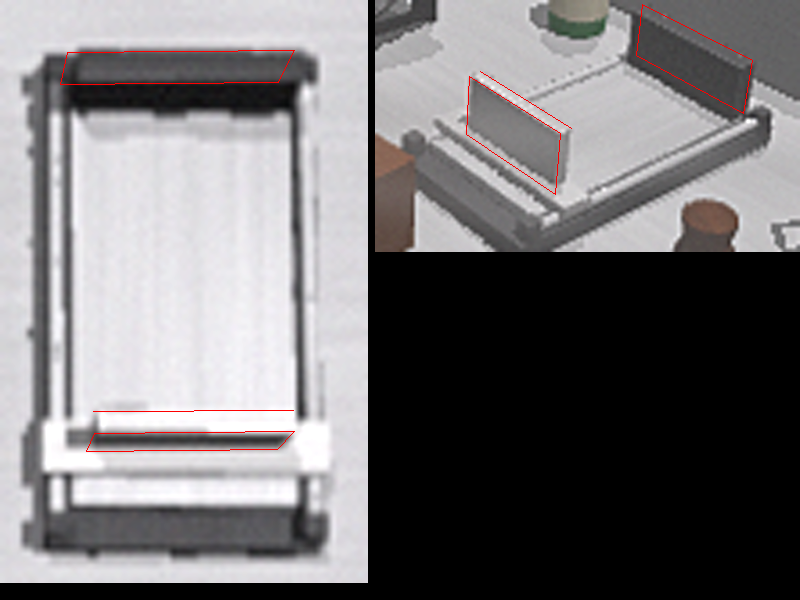

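Run:
```python
from h import *
ims=dict(np.load("stand.npz"))
cv2.imwrite("pics/o2.png",overlay(ims,682,-228,-1,17))
p,r,s=cur()
yw=-1;T=tool(0,yw,1);print(p,r.as_euler("xyz"))
P1=p+n*45
rows(P1,r,2)
rows([540,100,270],r*R.identity(),2,P1,r)
rows([560,-226,270],T,6,[540,100,270],r)
```

```text
[508.74018227 187.84191636 157.22786947] [-7.59999985e-04  1.04798164e+00 -5.11847649e-02]
TURN tot [0. 0. 0.] shift mm tot [-22.   1.  39.]
[-0.0225, -0.0, -0.0, 0.0, 0.0, 0.0]
[-0.0225, -0.0, -0.0, 0.0, 0.0, 0.0]
TURN tot [0. 0. 0.] shift mm tot [ 54. -89.  74.]
[-0.0174, -0.0431, 0.0436, 0.0, 0.0, 0.0]
[-0.0174, -0.0431, 0.0436, 0.0, 0.0, 0.0]
TURN tot [-1.8 30.   0.5] shift mm tot [  20. -326.    0.]
[0.0031, -0.0541, 0.0053, -0.31, 4.99, 0.09]
[0.0025, -0.0541, 0.0052, -0.31, 4.99, 0.09]
[0.002, -0.0542, 0.0051, -0.31, 4.99, 0.09]
[0.0015, -0.0542, 0.005, -0.31, 4.99, 0.09]
[0.001, -0.0542, 0.0048, -0.31, 4.99, 0.09]
[0.0005, -0.0542, 0.0046, -0.31, 4.99, 0.09]
```

View pics/o2.png

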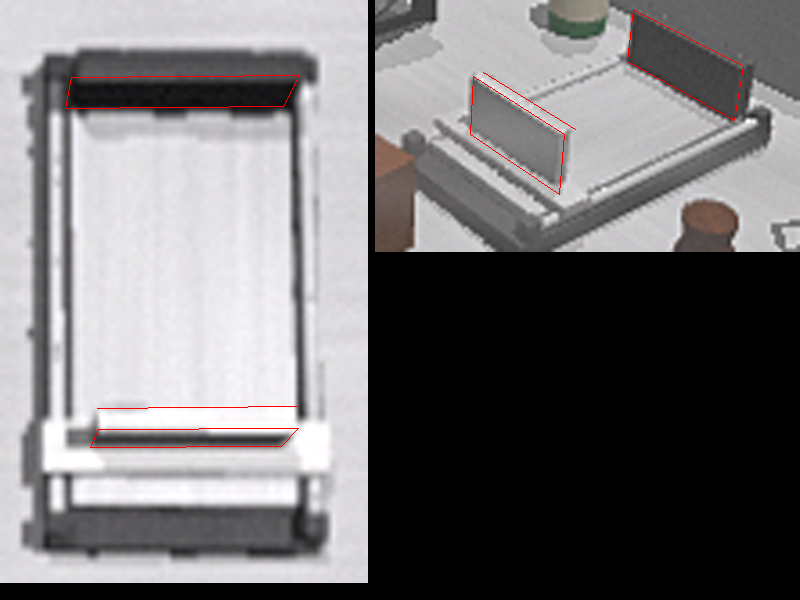

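Overlay now fits to about 2 mm: stop face x≈680, centre y≈-228, yaw≈-0.3°. Its top edge sits at row ~80 in the top crop, and fence and stop agree in the side crop. Lifting pan_2 out and carrying it over.

Emit:
{"op": "step_arm", "data": {"commands": [-0.022, 0, 0, 0, 0, 0, 0, -0.022, 0, 0, 0, 0, 0, 0, -0.019, 0, 0.042, 0, 0, 0, 0, -0.019, 0, 0.042, 0, 0, 0, 0, 0.003, -0.03, 0.004, 0, 0, 0, 0]}}

```text
clock: 9.05
eef_pos: [545.8, 156.8, 272.7]
eef_rot: [0.003, 1.043, -0.047]
wrist_force: [0.3, -0.7, -8.8]
finger_gap: 11.8
```

Emit:
{"op": "step_arm", "data": {"commands": [0.003, -0.05, 0.004, -0.3, 3.75, 0, 0, 0.003, -0.05, 0.004, -0.3, 3.75, 0, 0, 0.002, -0.05, 0.004, -0.3, 3.75, 0, 0, 0.002, -0.05, 0.004, -0.3, 3.75, 0, 0, 0.002, -0.05, 0.004, -0.3, 3.75, 0, 0]}}

```text
clock: 9.68
eef_pos: [556.7, -96.6, 267.6]
eef_rot: [-0.05, 1.377, -0.075]
wrist_force: [1.5, 0.4, -8.0]
finger_gap: 11.9
```

Emit:
{"op": "step_arm", "data": {"commands": [0.001, -0.05, 0.004, -0.3, 3.75, 0, 0, 0.001, -0.05, 0.004, -0.3, 3.75, 0, 0, 0, -0.03, 0.004, -0.3, 3.75, 0, 0, 0, 0, 0, 0, 0, 0, 0, 0, 0, 0, 0, 0, 0, 0]}}

```text
clock: 10.3
eef_pos: [566.3, -224.6, 268.1]
eef_rot: [-1.63, 1.56, -1.64]
wrist_force: [-0.4, -0.3, -7.8]
finger_gap: 11.9
```

Run:
```python
from h import *
p,r,s=cur();print(p.round(1),s["joints"].round(2),s["wrist_force"].round(1),s["finger_gap"],s["moment"].round(2),r.as_matrix().round(3))
rows([600,-228,150],tool(0,-0.3,1),4)
ims={c:manip.camera(c)[:,:,::-1] for c in("top","side")}
a=crop(ims["top"],80,280,200,440,2);b=crop(ims["side"],60,270,200,400,2.8)
o=np.zeros((600,800,3),np.uint8)
o=np.zeros((600,1040,3),np.uint8);o[:a.shape[0],:480]=a;o[:588,480:1040]=b
cv2.imwrite("pics/d1.png",cv2.convertScaleAbs(cv2.resize(o,(800,462)),alpha=1.4))
```

```text
[ 566.3 -224.6  268.1] [-0.43  0.4   1.25 -0.01  1.49 -0.42] [-0.4 -0.3 -7.8] 11.915056779675442 [-0.04  0.05 -0.01] [[-0.001  0.01   1.   ]
 [-0.011  1.    -0.01 ]
 [-1.    -0.011 -0.001]]
TURN tot [-0.3 -0.   0.6] shift mm tot [  34.   -3. -118.]
[0.0295, -0.0004, 0.0084, -0.07, -0.01, 0.16]
[0.0295, -0.0005, 0.0084, -0.07, -0.01, 0.16]
[0.0295, -0.0006, 0.0084, -0.07, -0.01, 0.16]
[0.0295, -0.0007, 0.0084, -0.07, -0.01, 0.16]
```

View pics/d1.png

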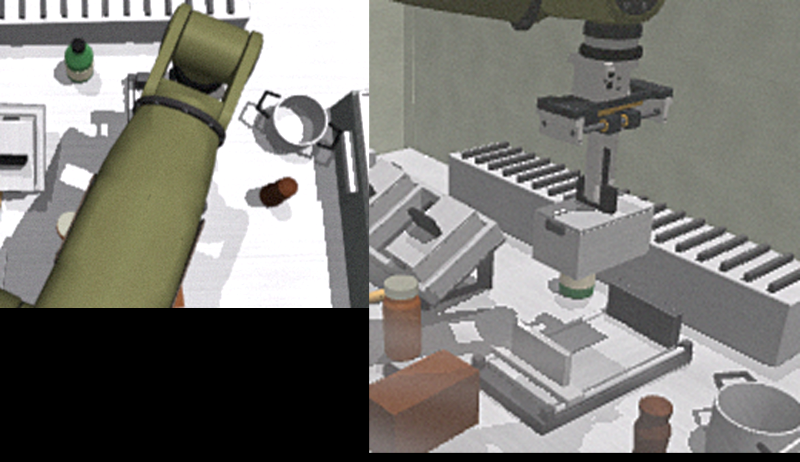

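The pan hangs level above the stand (side crop: pan at about (595,240), stand at (590,350)). I'll lower it to just above the deck and check with a box overlay.

Emit:
{"op": "step_arm", "data": {"commands": [0.03, 0, 0.008, 0, 0, 0.15, 0, 0.03, -0.001, 0.008, -0.1, 0, 0.15, 0, 0.03, -0.001, 0.008, -0.1, 0, 0.15, 0, 0.03, -0.001, 0.008, -0.1, 0, 0.15, 0, 0.023, 0, 0, 0, 0, 0, 0]}}

```text
clock: 11.02
eef_pos: [598.3, -228.2, 124.4]
eef_rot: [-2.654, 1.57, -2.658]
wrist_force: [0.3, -1.5, -7.7]
finger_gap: 11.7
```

Run:
```python
from h import *
manip.camera("side")
p,r,s=cur();print(p.round(1),s["wrist_force"].round(1),s["moment"].round(2),r.as_matrix().round(3))
im=np.mean([manip.camera("side")[:,:,::-1].astype(float) for _ in range(2)],0).astype(np.uint8)
r0,r1,c0,c1,k=130,255,230,370,5;a=cv2.convertScaleAbs(crop(im,r0,r1,c0,c1,k),alpha=1.4)
def line(g,col):
    q=(proj("side",np.array(g))-[r0,c0]+.5)*k;cv2.line(a,*[tuple(int(v) for v in e[::-1]) for e in q],col,1)
for g in model(680,-228,-.3,15): line(g,(0,0,255))
for h in(77,):
  o=p-[0,0,h];Z=R.from_euler("z",-.3,degrees=True)
  P=lambda x,y,z:Z.apply([x,y,z])+o
  for z in(0,71):
    for A,B in(((-70,-42),(70,-42)),((-70,-42),(-70,42)),((70,42),(70,-42)),((70,42),(-70,42))):
        if z or A==(-70,-42): line([P(*A,z),P(*B,z)],(0,200,0))
  for x,y in((-70,-42),(70,-42),(-70,42)): line([P(x,y,0),P(x,y,71)],(0,200,0))
cv2.imwrite("pics/e1.png",a[:600])
```

```text
[ 597.  -227.7  121.3] [ -0.9   0.6 -12.7] [ 0.    0.13 -0.01] [[-0.005  0.004  1.   ]
 [ 0.001  1.    -0.004]
 [-1.     0.001 -0.005]]
```

View pics/e1.png

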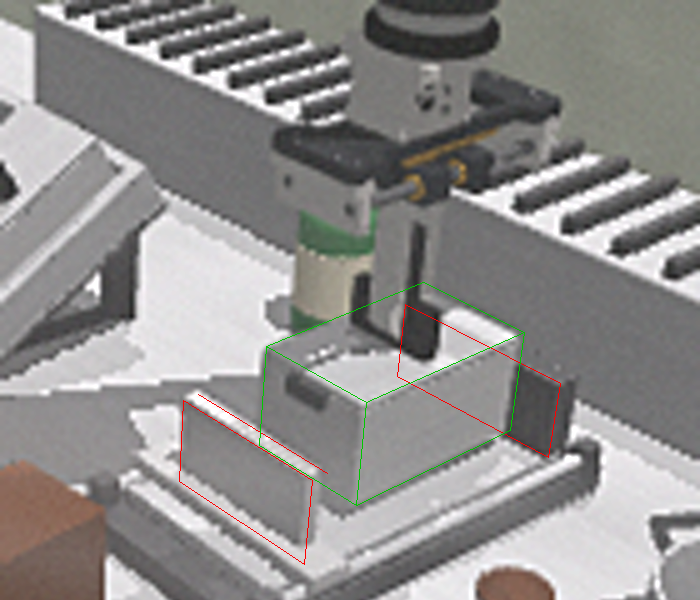

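Overlay matches: the pan is level, centred on the deck and about 13 mm above it (pan foot corner at about (357,503)). I'll set it down gently.

Emit:
{"op": "step_arm", "data": {"commands": [0, 0, 0, 0, 0, 0, 0, 0.004, 0, 0, 0, 0, 0, 0, 0.003, 0, 0, 0, 0, 0, 0, 0.002, 0, 0, 0, 0, 0, 0, 0, 0, 0, 0, 0, 0, 0]}}

```text
clock: 11.8
eef_pos: [598.0, -229.1, 116.2]
eef_rot: [-2.791, 1.569, -2.796]
wrist_force: [-0.1, -0.7, -8.4]
finger_gap: 11.7
```

Emit:
{"op": "step_arm", "data": {"commands": [0.001, 0, 0, 0, 0, 0, 0, 0.001, 0, 0, 0, 0, 0, 0, 0, 0, 0, 0, 0, 0, 0]}}

```text
clock: 12.18
eef_pos: [598.1, -229.1, 114.3]
eef_rot: [-2.684, 1.57, -2.689]
wrist_force: [-0.5, -0.1, -8.8]
finger_gap: 11.6
```

Emit:
{"op": "step_arm", "data": {"commands": [0.001, 0, 0, 0, 0, 0, 0, 0, 0, 0, 0, 0, 0, 0]}}

```text
clock: 12.42
eef_pos: [598.1, -229.1, 113.4]
eef_rot: [-2.672, 1.57, -2.677]
wrist_force: [-0.8, -0.5, -8.3]
finger_gap: 11.6
```

Emit:
{"op": "step_arm", "data": {"commands": [0.0015, 0, 0, 0, 0, 0, 0, 0.0015, 0, 0, 0, 0, 0, 0, 0, 0, 0, 0, 0, 0, 0]}}

```text
clock: 12.8
eef_pos: [598.1, -229.1, 110.6]
eef_rot: [-2.478, 1.57, -2.483]
wrist_force: [-2.0, 1.0, -5.0]
finger_gap: 11.6
```

Emit:
{"op": "step_arm", "data": {"commands": [0.001, 0, 0, 0, 0, 0, 0, 0, 0, 0, 0, 0, 0, 0]}}

```text
clock: 13.05
eef_pos: [598.1, -229.0, 110.5]
eef_rot: [-2.275, 1.57, -2.28]
wrist_force: [-5.9, 3.0, 2.1]
finger_gap: 11.6
```

Emit:
{"op": "step_arm", "data": {"commands": [0.001, 0, 0, 0, 0, 0, 0, 0, 0, 0, 0, 0, 0, 0]}}

```text
clock: 13.3
eef_pos: [598.1, -228.9, 110.4]
eef_rot: [-1.783, 1.57, -1.788]
wrist_force: [-10.1, 6.3, 10.9]
finger_gap: 11.5
```

Emit:
{"op": "step_arm", "data": {"commands": [0.001, 0, 0, 0, 0, 0, 0, 0, 0, 0, 0, 0, 0, 0]}}

```text
clock: 13.55
eef_pos: [598.1, -228.9, 110.3]
eef_rot: [-1.5, 1.57, -1.505]
wrist_force: [-14.6, 8.2, 18.8]
finger_gap: 11.7
```

Emit:
{"op": "step_arm", "data": {"commands": [-0.001, 0, 0, 0, 0, 0, 0, -0.001, 0, 0, 0, 0, 0, 0, 0, 0, 0, 0, 0, 0, 0]}}

```text
clock: 13.92
eef_pos: [598.1, -229.0, 110.5]
eef_rot: [-2.234, 1.57, -2.239]
wrist_force: [-5.8, 3.3, 4.3]
finger_gap: 11.5
```

Emit:
{"op": "step_arm", "data": {"commands": [0, 0, 0, 0, 0, 0, 0.02, 0, 0, 0, 0, 0, 0, 0.04, 0, 0, 0, 0, 0, 0, 0.05, 0, 0, 0, 0, 0, 0, 0.05]}}

```text
clock: 14.42
eef_pos: [598.2, -229.1, 109.5]
eef_rot: [-2.428, 1.57, -2.433]
wrist_force: [0.9, 0.8, -0.2]
finger_gap: 46.8
```

Emit:
{"op": "step_arm", "data": {"commands": [-0.02, 0, 0, 0, 0, 0, 0.05, -0.05, 0, 0, 0, 0, 0, 0.05, -0.06, 0, 0, 0, 0, 0, 0, -0.05, 0, 0, 0, 0, 0, 0, 0, 0, 0, 0, 0, 0, 0]}}

```text
clock: 15.05
eef_pos: [599.1, -229.4, 293.9]
eef_rot: [-0.555, 1.564, -0.561]
wrist_force: [-0.1, -1.3, -0.9]
finger_gap: 23.3
```

Run:
```python
from h import *
p,r,s=cur();print(p.round(1),s["wrist_force"].round(1),s["finger_gap"])
im=np.mean([manip.camera("side")[:,:,::-1].astype(float) for _ in range(2)],0).astype(np.uint8)
r0,r1,c0,c1,k=160,260,230,370,5;a=cv2.convertScaleAbs(crop(im,r0,r1,c0,c1,k),alpha=1.4)
def line(g,col):
    q=(proj("side",np.array(g))-[r0,c0]+.5)*k;cv2.line(a,*[tuple(int(v) for v in e[::-1]) for e in q],col,1)
for g in model(680,-228,-.3,15): line(g,(0,0,255))
o=[598,-229,30];P=lambda x,y,z:np.array([x,y,z])+o
for z in(0,71):
    for A,B in(((-70,-42),(70,-42)),((-70,-42),(-70,42)),((70,42),(70,-42)),((70,42),(-70,42))):
        if z or A==(-70,-42): line([P(*A,z),P(*B,z)],(0,200,0))
cv2.imwrite("pics/f1.png",a)
T=tool(0,0,1)
rows([430,-228,p[2]],T,4)
```

```text
[ 599.1 -229.4  293.9] [-0.1 -1.3 -0.9] 23.315281579646832
TURN tot [-0.3 -0.1  0. ] shift mm tot [-168.    1.    5.]
[-0.0012, 0.0, -0.042, -0.08, -0.02, 0.01]
[-0.0012, 0.0001, -0.042, -0.08, -0.02, 0.01]
[-0.0012, 0.0001, -0.042, -0.08, -0.02, 0.01]
[-0.0012, 0.0002, -0.042, -0.08, -0.02, 0.01]
```

View pics/f1.png

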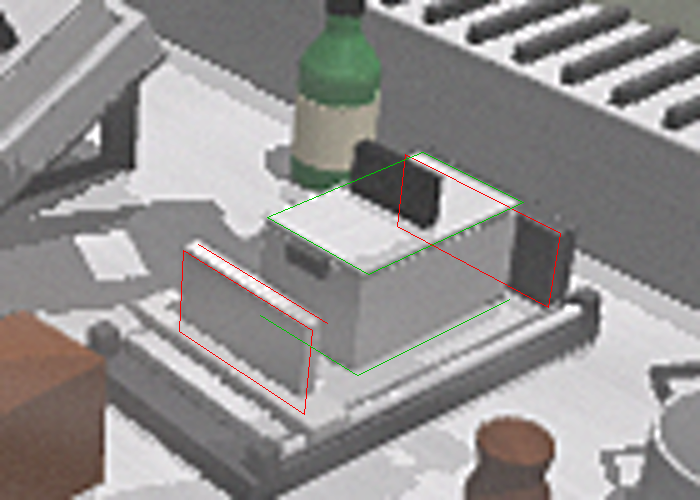

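The pan stands level and centred on the deck, clear of the stop (top face (268,217)–(520,203), matching the model). Next I'll go behind the fence with the fingers closed.

Emit:
{"op": "step_arm", "data": {"commands": [0, 0, -0.056, 0, 0, 0, 0, 0, 0, -0.056, 0, 0, 0, 0, 0, 0, -0.056, 0, 0, 0, 0, 0.05, 0, 0, 0, 0, 0, 0, 0.05, 0, 0, 0, 0, 0, 0]}}

```text
clock: 15.78
eef_pos: [429.2, -227.9, 187.5]
eef_rot: [-2.842, 1.569, -2.848]
wrist_force: [1.6, -0.6, 0.1]
finger_gap: 0.8
```

Emit:
{"op": "step_arm", "data": {"commands": [0.05, 0, 0, 0, 0, 0, 0, 0.05, 0, 0, 0, 0, 0, 0, 0.03, 0, 0, 0, 0, 0, 0, 0, 0, 0, 0, 0, 0, 0]}}

```text
clock: 16.27
eef_pos: [428.3, -227.1, 57.0]
eef_rot: [2.731, 1.564, 2.726]
wrist_force: [0.1, 0.0, 0.7]
finger_gap: 0.5
```

Emit:
{"op": "step_arm", "data": {"commands": [0, 0, 0.02, 0, 0, 0, 0, 0, 0, 0.008, 0, 0, 0, 0, 0, 0, 0.006, 0, 0, 0, 0, 0, 0, 0.006, 0, 0, 0, 0, 0, 0, 0.006, 0, 0, 0, 0]}}

```text
clock: 16.9
eef_pos: [476.2, -228.6, 59.7]
eef_rot: [-2.545, 1.57, -2.55]
wrist_force: [-1.5, -0.9, 1.4]
finger_gap: 0.4
```

Emit:
{"op": "step_arm", "data": {"commands": [0, 0, 0.006, 0, 0, 0, 0, 0, 0, 0.006, 0, 0, 0, 0, 0, 0, 0.006, 0, 0, 0, 0, 0, 0, 0.006, 0, 0, 0, 0]}}

```text
clock: 17.4
eef_pos: [500.4, -228.6, 59.4]
eef_rot: [-2.698, 1.57, -2.703]
wrist_force: [-1.4, -0.4, 0.3]
finger_gap: 0.7
```

Emit:
{"op": "step_arm", "data": {"commands": [0, 0, 0.004, 0, 0, 0, 0, 0, 0, 0.004, 0, 0, 0, 0, 0, 0, 0.003, 0, 0, 0, 0]}}

```text
clock: 17.77
eef_pos: [510.4, -228.8, 59.4]
eef_rot: [-2.985, 1.568, -2.991]
wrist_force: [-10.2, -2.8, 5.4]
finger_gap: 0.4
```

Emit:
{"op": "step_arm", "data": {"commands": [0, 0, 0.002, 0, 0, 0, 0, 0, 0, 0.002, 0, 0, 0, 0]}}

```text
clock: 18.02
eef_pos: [513.8, -229.0, 59.3]
eef_rot: [-3.054, 1.566, -3.059]
wrist_force: [-24.0, -3.2, 14.2]
finger_gap: 0.2
```

Emit:
{"op": "step_arm", "data": {"commands": [0, 0, 0.002, 0, 0, 0, 0, 0, 0, 0, 0, 0, 0, 0]}}

```text
clock: 18.27
eef_pos: [513.8, -229.0, 59.4]
eef_rot: [3.082, 1.562, 3.076]
wrist_force: [-30.7, -1.7, 17.8]
finger_gap: 0.5
```

The force rises sharply at x≈513.8, as predicted for fully home. I'll back off and check.

Emit:
{"op": "step_arm", "data": {"commands": [0, 0, -0.004, 0, 0, 0, 0, 0, 0, -0.015, 0, 0, 0, 0, 0, 0, -0.04, 0, 0, 0, 0, -0.055, 0, -0.02, 0, 0, 0, 0, -0.055, 0, 0, 0, 0, 0, 0]}}

```text
clock: 18.9
eef_pos: [437.2, -228.0, 171.0]
eef_rot: [3.094, 1.57, 3.088]
wrist_force: [1.1, -0.3, 0.7]
finger_gap: 0.7
```

Emit:
{"op": "step_arm", "data": {"commands": [-0.055, 0, 0, 0, 0, 0, 0, -0.03, 0.04, -0.04, 0, 0, 0, 0, 0, 0.055, -0.03, 0, 0, 0, 0, 0, 0.055, -0.03, 0, 0, 0, 0, 0, 0, 0, 0, 0, 0, 0]}}

```text
clock: 19.52
eef_pos: [339.3, -76.7, 254.6]
eef_rot: [-0.442, 1.569, -0.444]
wrist_force: [-1.2, -0.6, 0.0]
finger_gap: 0.6
```

Run:
```python
from h import *
p,r,s=cur();print(p.round(1),s["wrist_force"].round(1))
ims={c:np.mean([manip.camera(c)[:,:,::-1].astype(float) for _ in range(3)],0).astype(np.uint8) for c in("top","side")}
o=overlay(ims,680,-228,-.3,70)
o[300:,400:]=cv2.convertScaleAbs(crop(ims["side"],125,200,160,260,4),alpha=1.4)
cv2.imwrite("pics/g1.png",o)
```

```text
[339.3 -76.7 254.6] [-1.2 -0.6  0. ]
```

View pics/g1.png

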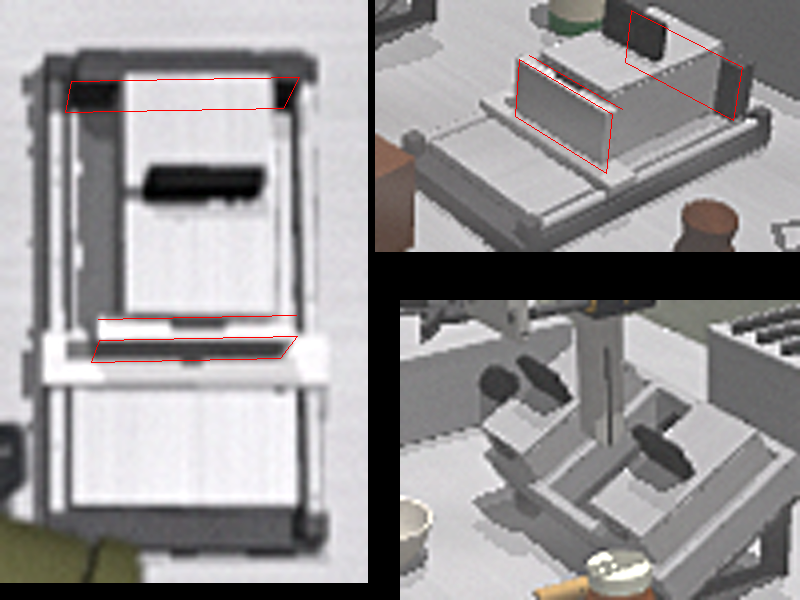

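```bash
python3 -c "
from cell import manip
print(manip.sign_off())"
```

```text
the job is handed in; nothing more can be done
None
```

The full pan, pan_2, is clamped on the holding stand between the back stop and the fence. I handed the job in at about 20 s, with the arm clear and touching nothing.

- **Finding the full pan:** Hefting gave about 3.7 N for pan_3 (empty), which I put back in its pocket, and about 7.7 N for pan_2 (full). I never lifted pan_1, since only one pan holds stock. The 7.7 N works out to about 0.79 kg, just under the stated 0.8–0.9, which I put down to sensor noise.
- **Setting down:** I lowered the pan in 1 to 1.5 mm steps. While I was confirming contact, the press on the deck rose briefly to about 19 N at the wrist. I eased it to about 4 N before letting go.
- **Pushing the fence:** It moved easily until the pan reached the stop. It then blocked at the expected position, where the wrist read about 31 N along the push before I backed off.
- **Last pictures:**
  - The pan is against the stop with the fence against it, matching a fence position of about 70 mm to within 2 or 3 mm.
  - The pan is centred across the deck to about 1 mm and looks level.
  - The two empty pans look seated in their pockets.
- **Disagreement:** Early measurements of the stand differed by 5 to 15 mm between views. A model overlay on both views settled it, and the fence stopping where predicted agreed with that.

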